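# Shift the roller mill's gearbox from second to third

### The job

The jar mill is stopped in second gear: shift it into third by pushing the gear lever with the fingertips - forward out of second as far as neutral, across to the right, then forward until it is fully home in the front right slot. Only push the lever, never grip it; do not let it slip into first or fourth on the way, and leave the other things on the bench and on the gearbox where they are.

Things in the scene. Friction and masses are not known exactly. Their poses are not given: they have to be found in the camera images.
- mill: Roller jar mill, fixed to the bench, at another place and yaw each time: a grey gearbox (240 mm in x, 200 mm in y, 125 mm tall), a motor on its left (to y = +245 mm, 118 mm tall), a roller bed on its right (to y = -391 mm, 125 mm tall). Origin: on the bench straight below the middle of the gear gate; x forward (away from the operator), y left, z up.
- gate_center (a point): Middle of the top of the steel gate plate (100 x 84 mm) on the gearbox, 149 mm above the bench, axes as the mill's. H-shaped slot: two columns 16 mm wide along x at y = +14 and -14 mm, joined in the middle by the cross channel (neutral), 20 mm wide, corners rounded. Slots, marked by dots: front (forward) left first, back left second, front right third, back right fourth.
- gear_lever: Gear lever: steel stick 12 mm in diameter with a black ball knob 40 mm in diameter on top. Origin at its pivot inside the gearbox, 72 mm below the top of the gate plate; z up the stick. It stays where it is left; 3 N at the knob moves it slowly, 4 to 5 N briskly. In a slot the gate holds it sideways.
- knob (a point): Centre of the ball knob, 160 mm up the stick from the pivot (237 mm above the bench when upright). In the mill's axes: 44 mm forward of the gate's middle when home in first and third, 44 mm back in second and fourth, 32 mm left in first and second, 32 mm right in third and fourth.
- gear_shift (a joint): Fore-and-aft angle of the lever, rad: 0 neutral, +0.28 the forward end stop (home in first or third), -0.28 the back end stop (home in second or fourth). It crosses between the columns at 0, give or take 0.05.
- gear_select (a joint): Sideways angle of the lever, rad: -0.2 the left column (first and second), +0.2 the right column (third and fourth), end stops at both; free to change only in the cross channel.
- jar (a point): Middle of the white porcelain milling jar, 110 mm in diameter and 165 mm long along the mill's y, lying on the rollers right of the gearbox, part of the mill. Its middle is 148 mm above the bench, its top 203 mm, its near end 145 mm to the right of the gate's middle.
- vial: Bystander: capped sample vial, 24 mm in diameter, 45 mm tall, standing on the gearbox top near its front (robot-side) left corner. Origin at its underside. Leave alone.
- seal_ring: Bystander: black rubber jar seal ring, 48 mm across, 8 mm thick, lying on the gearbox top near its robot-side right corner. Origin at its underside. Leave alone.
- spanner: Bystander: steel spanner, 160 mm long, lying on the bench on the robot's side of the mill. Leave alone.
- beaker: Bystander: empty glass beaker, 68 mm across, 85 mm tall, on the bench on the robot's side of the mill. Origin at its underside. Leave alone.
- reagent: Bystander: amber glass bottle, 62 mm in diameter, 140 mm tall, on the bench left of the mill. Origin at its underside. Leave alone.
- scoop: Bystander: steel lab spatula, 190 mm long, lying on the bench at the left, on the robot's side of the mill. Leave alone.
- tub: Bystander: white plastic tub with a lid, 72 mm in diameter, 85 mm tall, on the bench on the robot's side of the roller bed. Origin at its underside. Leave alone.

How it is judged:
By the outcome, as a careful person would: the job done as asked, in the order asked, and still so for the second after the job is handed in, with the robot touching nothing.
It also fails if it takes over 51 s, if anything falls off the work surface, if the arm or the gripper's body presses on something with over 40 N, if the wrist force passes 120 N, or if a joint passes its speed limit or range.

### The arm

A 6-joint arm with a two-finger parallel gripper is mounted at the origin on the work surface. World frame = base frame: x ahead of the robot, y to its left, z up, the work surface at z = 0. Lengths are in mm, angles in degrees, forces in N, time in s.
With the tool pointing down it reaches from about 300 to 850 mm from the base axis. Payload 4.2 kg.
Tool frame: the origin (TCP) lies at the very end of the fingers, on their centre line; the grasp point (between the pads) lies 19 mm behind it; z points along the fingers, x is the direction in which the jaws open and shut, and the axes are right-handed (so a half turn about z gives the same grasp; the last joint's range is limited). The gripper opens to 91 mm and grips with 3 to 60 N. Pads are 32 mm wide; open, the fingers measure 118 mm over their backs; the gripper's body (76 mm by 178 mm) begins 60 mm behind the grasp point.
Start: joints at [70.818, 18.312, 89.639, -0, 72.044, -1.146], TCP at [178.038, 546.759, 213.976] pointing down, gripper open.
Joint ranges: [-177.97, 177.97], [-48.28, 115.42], [12.27, 149.76], [-77.06, 257.06], [2.81, 150.46], [-146.56, 146.56]. Speed limits (degrees/s): [147.25, 147.25, 180, 180, 180, 180].

### API

Orientations are given as [roll, pitch, yaw] about the fixed x, y, z axes, in that order (R = Rz(yaw) Ry(pitch) Rx(roll)).
In Python, from workcell import env gives the robot as it stands.
- The arm moves only by the tool servo_tool, never from a script. Its argument "plan" is a list of rows, each a list of 3 entries, a list of its own where there are three numbers: the turn, a rotation vector about the tool's x, y, z in degrees, then the shift along the tool's x, y, z in mm, then the finger opening in mm, from 0 to 91.2. In form: [[[ax, ay, az], [dx, dy, dz], claw], ...]. A call has exactly 10 rows; each row shifts and turns the pose as measured when the row begins, along the tool's axes as they then stand; what a row does not reach is not made up. A row lasts 1/8 s, in which the tool goes at most 62.5 mm and 10.7 degrees, less where a joint would pass 70% of its speed; a pose out of reach is approached as far as the arm can. A call with a gripper value outside its range is refused whole. The fingers move at their own pace and stop on an object; "squeeze" is the grip in N (left out, the last holds). Time passes only in rows, so rows that do not move let the fingers close, or fill a call up. It gives the time, the measured TCP pose, the force and the opening at its end, in the units of the state.
- env.state(): the state, without advancing time (a new reading comes with each control period).
- env.grab_frame(name): name is "scene" or "top" or "wrist"; returns a dict with "pixels" (384x512x3 uint8, red, green, blue), "intrinsics" (3x3 intrinsics, pixels), "eye" and "attitude" of the camera in the world. Camera axes: x right, y up, looking along -z (the intrinsics and any distortion apply to the point x, -y, -z); pixel columns grow to the right and rows downward; lengths in mm; the calibration is good to about 2 mm. A picture is of the moment at which its call begins. There is no depth.
- env.job_done(): hands the job in, once; it reports no verdict.
The state is a dict: "time_s": time; "qpos": joint angles; "qvel": joint speeds; "effort": joint torques, N m; "ee_pos": TCP position; "ee_rot": TCP orientation; "force": force on the tool from outside, world axes, zero at the start; "torque": the same for the moment, N m; "gripper_width": finger opening in mm.
Only numpy, scipy, OpenCV 4.12 (cv2) and the standard library are available. Lean on these libraries where they do the work, as an engineer would, in place of code of your own. Each camera call takes 0.05 s, during which the arm holds its last target.

## Working session

There is one attempt and no reset: what is moved stays moved. The work goes in short steps, Python scripts to look and compute and a tool call to move; the robot and the scene stay as the last step left them, time stands still between calls to the robot, and variables do not carry over. Pictures are saved under pics/ and viewed, and the job is handed in when it is done.

Besides the shell and the picture viewer there is one more tool, called after "Call:" as name(argument=value, ...), one argument or row to a line, values as JSON. servo_tool: Moves the arm, as the interface text tells. Its arguments: {"type":"object","properties":{"plan":{"type":"array"},"squeeze":{"type":"number"}},"required":["plan"]}

```bash
ls; mkdir -p pics; python3 - <<'E'
from workcell import env
import cv2,json
s=env.state();print(s)
for n in("scene","top","wrist"):
    f=env.grab_frame(n);cv2.imwrite(f"pics/{n}0.png",f["pixels"][:,:,::-1])
    print(n,f["intrinsics"],f["eye"],f["attitude"],[k for k in f])
E
```

```text
pics
{'time_s': 0.0, 'qpos': array([ 7.08179388e+01,  1.83517681e+01,  8.97066353e+01,  1.79945865e-04,
        7.20432851e+01, -1.14526273e+00]), 'qvel': array([ 0.05119676, -0.15975304, -0.01439667,  0.04714902,  0.03210679,
        0.08098465]), 'effort': array([-9.57122757e-04, -4.12472034e+01, -2.31964356e+01,  7.26124342e-02,
        4.59358364e-02, -1.56199767e-04]), 'ee_pos': array([177.86210769, 546.26885829, 213.11745283]), 'ee_rot': array([-1.79997796e+02,  1.01664795e-01,  7.19631479e+01]), 'force': array([ 0.8259491 ,  0.23294801, -0.29335789]), 'torque': array([ 0.03773099, -0.03710598, -0.00410214]), 'gripper_width': 90.80258925424623}
scene [[492.59869435   0.         265.48131585]
 [  0.         492.59869435 192.61403553]
 [  0.           0.           1.        ]] [ 758.39031724 -755.71581263 1090.26890088] [42.90418036  0.14885858 16.48767567] ['pixels', 'intrinsics', 'eye', 'attitude']
top [[460.1606221    0.         252.27883778]
 [  0.         460.1606221  190.98569235]
 [  0.           0.           1.        ]] [ 324.14849535   65.55306653 1554.14879307] [  8.44492185   0.64769254 -88.90852247] ['pixels', 'intrinsics', 'eye', 'attitude']
wrist [[270.48496908   0.         256.59651203]
 [  0.         270.48496908 194.95259707]
 [  0.           0.           1.        ]] [104.46458697 569.91562549 384.26589212] [-15.84848166   0.11314831  71.89993835] ['pixels', 'intrinsics', 'eye', 'attitude']
```

View pics/scene0.png

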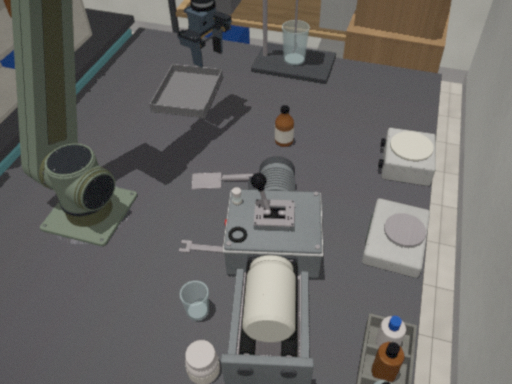

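View pics/top0.png

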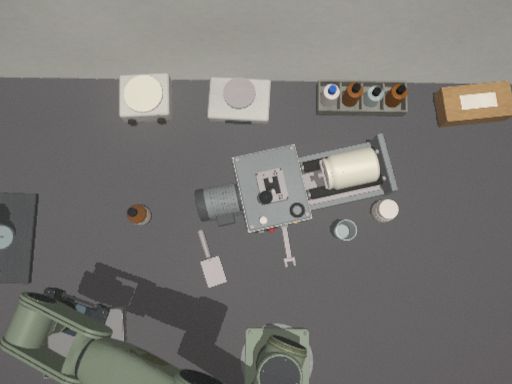

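View pics/wrist0.png

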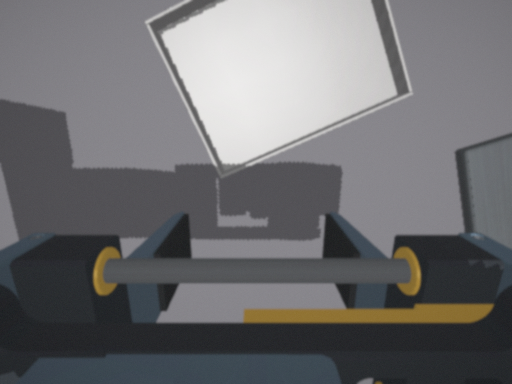

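The top view shows the gearbox around (272,188) and the knob at about (265,197). I'll zoom in on both views.

```bash
python3 - <<'E'
import cv2
a=cv2.imread("pics/top0.png")[135:245,225:325];cv2.imwrite("pics/topz.png",cv2.resize(a,None,fx=6,fy=5.4*6/5.4*0.9,interpolation=cv2.INTER_CUBIC))
a=cv2.imread("pics/scene0.png")[160:280,210:335];cv2.imwrite("pics/scz.png",cv2.resize(a,None,fx=5,fy=5,interpolation=cv2.INTER_CUBIC))
E
```

```text
(no output)
```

View pics/topz.png

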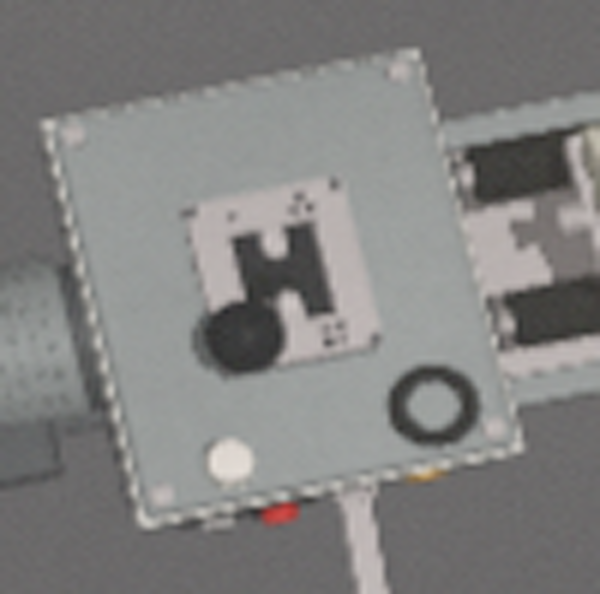

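View pics/scz.png

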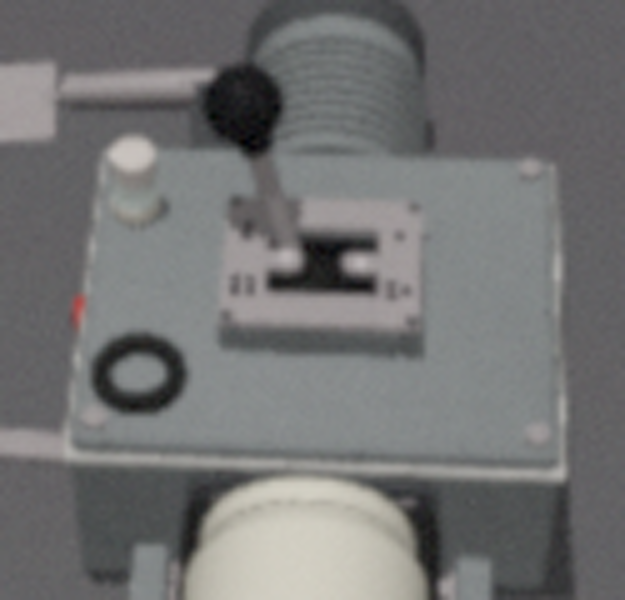

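```bash
cat >h.py <<'E'
import numpy as np, cv2
from scipy.spatial.transform import Rotation as R
CAM={"top":(np.array([[460.1606221,0,252.27883778],[0,460.1606221,190.98569235],[0,0,1]]),np.array([324.14849535,65.55306653,1554.14879307]),[8.44492185,0.64769254,-88.90852247]),
"scene":(np.array([[492.59869435,0,265.48131585],[0,492.59869435,192.61403553],[0,0,1]]),np.array([758.39031724,-755.71581263,1090.26890088]),[42.90418036,0.14885858,16.48767567])}
def ray(c,uv):
    K,e,a=c; p=np.linalg.inv(K)@[uv[0],uv[1],1]; d=R.from_euler('xyz',a,degrees=True).as_matrix()@[p[0],-p[1],-1]
    return e,d
def atz(c,uv,z):
    e,d=ray(c,uv); return e+d*(z-e[2])/d[2]
def proj(c,P):
    K,e,a=c; q=R.from_euler('xyz',a,degrees=True).as_matrix().T@(np.array(P)-e); p=K@[q[0],-q[1],-q[2]]; return p[:2]/p[2]
def tri(uvt,uvs):
    A=[];b=[]
    for n,uv in(("top",uvt),("scene",uvs)):
        e,d=ray(CAM[n],uv); d=d/np.linalg.norm(d); M=np.eye(3)-np.outer(d,d); A.append(M);b.append(M@e)
    return np.linalg.lstsq(np.vstack(A),np.hstack(b),rcond=None)[0]
E
python3 - <<'E'
from h import *
t=lambda x,y:((x+.5)/6+225-.5,(y+.5)/5.4+135-.5)
s=lambda x,y:((x+.5)/5+210-.5,(y+.5)/5+160-.5)
T=CAM["top"];S=CAM["scene"]
print("box top");
c=[atz(T,t(*p),125)[:2] for p in [(45,122),(418,50),(522,448),(145,525)]]
for p in c:print(p)
print([np.linalg.norm(c[i]-c[i-1]) for i in range(4)],np.mean(c,0))
print([np.degrees(np.arctan2(*(c[i]-c[j])[::-1])) for i,j in((0,3),(1,2),(0,1),(3,2))])
c=[atz(S,s(*p),125)[:2] for p in [(105,150),(555,163),(562,465),(70,450)]]
print("scene",c,[np.linalg.norm(c[i]-c[i-1]) for i in range(4)],np.mean(c,0))
print([np.degrees(np.arctan2(*(c[i]-c[j])[::-1])) for i,j in((1,0),(2,3),(0,3),(1,2))])
g=[atz(T,t(*p),149)[:2] for p in [(187,210),(335,180),(380,342)]]
print("gate",g,np.linalg.norm(g[0]-g[1]),np.linalg.norm(g[1]-g[2]),(g[0]+g[2])/2)
g=[atz(S,s(*p),149)[:2] for p in [(422,205),(422,332),(220,325)]]
print("gateS",g,np.linalg.norm(g[0]-g[1]),np.linalg.norm(g[1]-g[2]),(g[0]+g[2])/2)
print("H top",atz(T,t(283,270),149),"S",atz(S,s(322,263),149))
print("knob",tri(t(243,337),s(243,105)),atz(T,t(243,337),230),atz(S,s(243,105),230))
E
```

```text
box top
[643.4003708  151.95619264]
[690.06661672 -45.03223541]
[ 455.71195181 -100.19071559]
[407.8975932   94.24804021]
[np.float64(242.4701819110589), np.float64(202.4405574257626), np.float64(240.75831637109252), np.float64(200.23147266743675)] [549.26913313  25.24532046]
[np.float64(13.76858936431284), np.float64(13.244274125349172), np.float64(103.32758604238617), np.float64(103.81545598616363)]
scene [array([408.1568444 ,  87.99509428]), array([642.49133445, 146.77470317]), array([687.49622037, -46.621719  ]), array([ 457.62302519, -104.92301396])] [np.float64(199.1589805426906), np.float64(241.59407205334202), np.float64(198.56388358446614), np.float64(237.15127419935595)] [548.9418561   20.80626612]
[np.float64(14.081335293261425), np.float64(14.231486950602946), np.float64(104.38139436695617), np.float64(103.1000361707028)]
gate [array([587.55696165,  75.68044496]), array([606.40836388,  -0.66161953]), array([512.75702212, -24.67362485])] 78.63514593476184 96.68066100510576 [550.15699189  25.50341006]
gateS [array([586.03007588,  76.19640148]), array([606.64930314,  -5.10567021]), array([510.2070299 , -28.81917925])] 83.8759762622649 99.31486584589967 [548.11855289  23.68861112]
H top [553.46899217  25.58733939 149.        ] S [547.41838175  23.96576487 149.        ]
knob [502.01374803  46.00878289 228.48364765] [503.43393684  46.76347178 230.        ] [500.93154498  43.6723499  230.        ]
```

Pose estimates from the two cameras agree: the gate is at about (549.3, 24.3) with yaw about 13.8°. The triangulated knob is at (502, 46, 228.5), and it should sit at z 227.5 in second, so that checks out. Next I lift, turn to the mill's yaw and close the fingers.

Call:
servo_tool(
  plan=[
    [[0,0,6],[0,0,-12],0],
    [[0,0,6],[0,0,-12],0],
    [[0,0,6],[0,0,-12],0],
    [[0,0,6],[0,0,-12],0],
    [[0,0,6],[0,0,-12],0],
    [[0,0,6],[0,0,-12],0],
    [[0,0,6],[0,0,-12],0],
    [[0,0,6],[0,0,-12],0],
    [[0,0,6],[0,0,-5],0],
    [[0,0,4],[0,0,0],0],
  ],
  squeeze=5,
)

```text
time_s: 1.4
ee_pos: [177.3, 544.8, 313.3]
ee_rot: [179.5, 0.3, 12.0]
force: [-0.7, -0.3, -1.3]
gripper_width: 0.3
```

Call:
servo_tool(
  plan=[
    [[0,0,-1.8],[12,50,0],0],
    [[0,0,0],[12,50,0],0],
    [[0,0,0],[12,50,0],0],
    [[0,0,0],[12,50,0],0],
    [[0,0,0],[12,50,0],0],
    [[0,0,0],[12,50,0],0],
    [[0,0,0],[12,50,0],0],
    [[0,0,0],[12,50,0],0],
    [[0,0,0],[12,40,0],0],
    [[0,0,0],[6,20,0],0],
  ],
)

```text
time_s: 2.65
ee_pos: [401.9, 112.7, 314.4]
ee_rot: [179.3, 0.4, 14.1]
force: [0.2, 0.1, -0.3]
gripper_width: 0.6
```

Call:
servo_tool(
  plan=[
    [[0,0,0],[5,20,0],0],
    [[0,0,0],[5,20,0],0],
    [[0,0,0],[5,20,0],0],
    [[0,0,0],[4,15,0],0],
    [[0,0,0],[3,10,0],0],
    [[0,0,0],[1,5,15],0],
    [[0,0,0],[0,0,15],0],
    [[0,0,0],[0,0,10],0],
    [[0,0,0],[0,0,0],0],
    [[0,0,0],[0,0,0],0],
  ],
)

```text
time_s: 3.9
ee_pos: [445.8, 26.6, 270.4]
ee_rot: [179.4, 0.7, 14.0]
force: [-0.5, -0.1, 1.0]
gripper_width: 0.7
```

```bash
cat > look.py <<'E'
from workcell import env
from h import *
import sys
G=np.array([549.3,24.3]);Y=np.radians(13.8)
s=env.state();p=s["ee_pos"];d=p[:2]-G
print(s["time_s"],"mill fwd,left,z",d@[np.cos(Y),np.sin(Y)],d@[-np.sin(Y),np.cos(Y)],p[2],s["ee_rot"],s["force"])
n=sys.argv[1]
a=env.grab_frame("top")["pixels"][135:235,230:330,::-1];b=env.grab_frame("scene")["pixels"][130:255,205:330,::-1]
cv2.imwrite(f"pics/{n}.png",np.hstack([cv2.resize(x,(400,400),interpolation=cv2.INTER_CUBIC) for x in(a,b)]))
cv2.imwrite(f"pics/{n}w.png",env.grab_frame("wrist")["pixels"][:,:,::-1])
E
python3 look.py a
```

```text
3.9 mill fwd,left,z -99.94210544712058 26.88739355628721 270.4271876716462 [179.4122545    0.70138451  13.98003482] [-0.5164494  -0.07963791  0.99173254]
```

View pics/a.png

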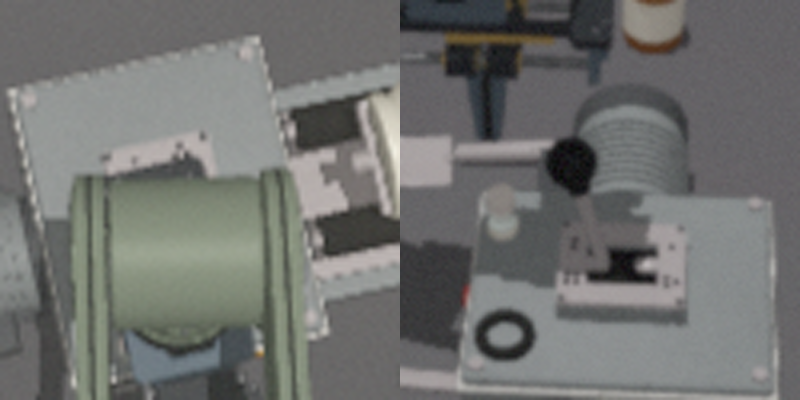

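View pics/aw.png

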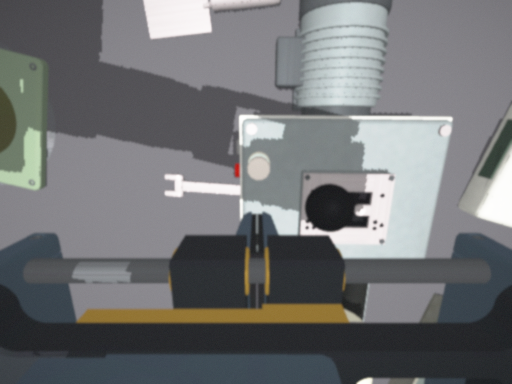

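Wrist view: the fingertips (257,225) are closed behind (robot side of) the knob (330,207), clear of the vial (258,165). I descend next to the knob.

Call:
servo_tool(
  plan=[
    [[0,0,0],[0,-3,10],0],
    [[0,0,0],[0,-3,15],0],
    [[0,0,0],[0,0,15],0],
    [[0,0,0],[0,0,10],0],
    [[0,0,0],[0,0,4],0],
    [[0,0,0],[4,0,0],0],
    [[0,0,0],[4,0,0],0],
    [[0,0,0],[4,0,0],0],
    [[0,0,0],[0,0,0],0],
    [[0,0,0],[0,0,0],0],
  ],
)

```text
time_s: 5.3
ee_pos: [457.8, 35.7, 215.3]
ee_rot: [179.4, 0.4, 14.0]
force: [-0.3, 0.0, -0.8]
gripper_width: 0.4
```

```bash
python3 look.py b
```

```text
5.3 mill fwd,left,z -86.14546148118379 32.87882026379539 215.30125541418042 [179.37505943   0.40812744  13.98194316] [-0.25404565  0.04803155 -0.76956771]
```

View pics/b.png

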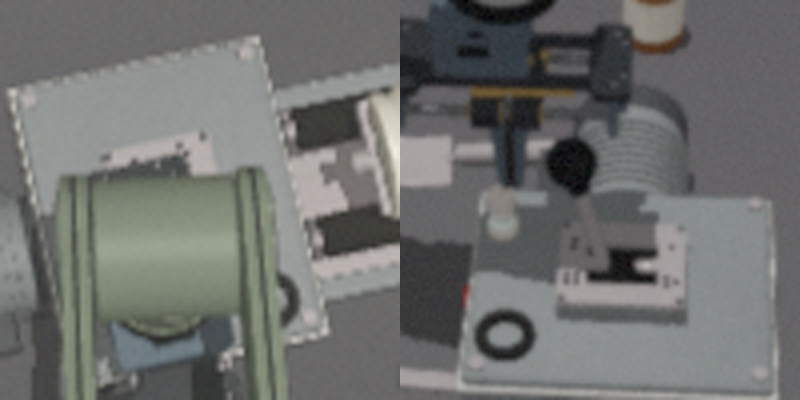

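View pics/bw.png

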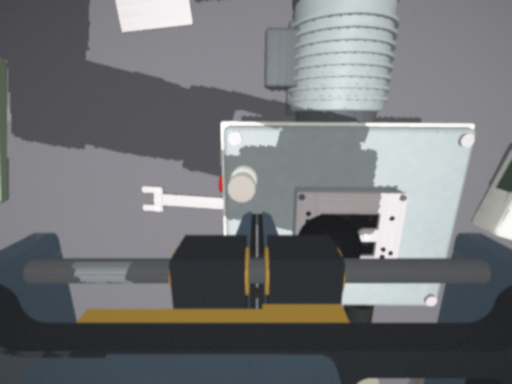

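Still a gap of about 10-18 mm to the knob. I approach in small steps.

Call:
servo_tool(
  plan=[
    [[0,0,0],[3,0,0],0],
    [[0,0,0],[3,0,0],0],
    [[0,0,0],[3,0,0],0],
    [[0,0,0],[3,0,0],0],
    [[0,0,0],[3,0,0],0],
    [[0,0,0],[3,0,0],0],
    [[0,0,0],[3,0,0],0],
    [[0,0,0],[3,0,0],0],
    [[0,0,0],[3,0,0],0],
    [[0,0,0],[0,0,0],0],
  ],
)

```text
time_s: 6.7
ee_pos: [478.9, 41.4, 216.3]
ee_rot: [179.4, 1.2, 14.0]
force: [-1.8, -0.9, 0.7]
gripper_width: 0.1
```

```bash
python3 look.py c
```

```text
6.7 mill fwd,left,z -64.31379948849728 33.404702537450284 216.26095399292757 [179.41703887   1.23593834  13.98596829] [-1.8407099  -0.88953087  0.67126214]
```

View pics/c.png

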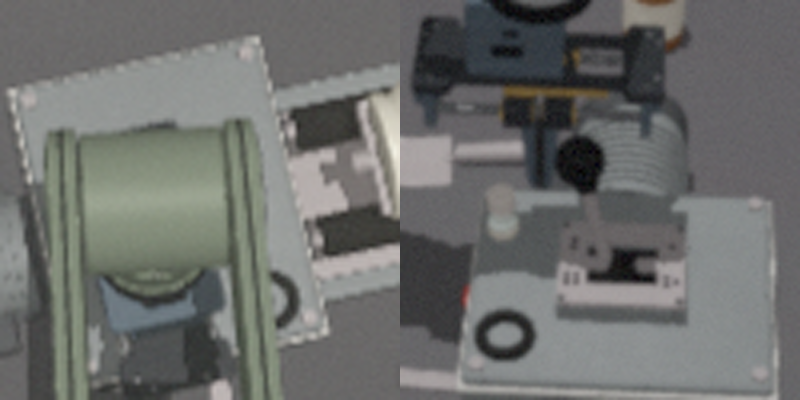

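View pics/cw.png

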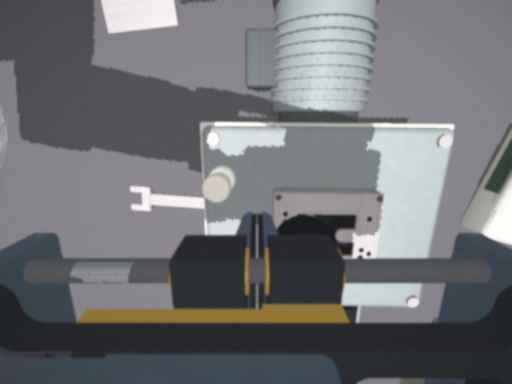

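Contact made and the knob has moved a little in the scene view, now at about zoomed (580,162). I'll measure the knob automatically from the scene camera.

```bash
cat > knob.py <<'E'
from h import *
from scipy.optimize import least_squares
G=np.array([549.3,24.3,77]);Y=np.radians(13.8)
def knobpos(a,b): # world knob for shift a, select offset (fwd,left) mm
    z=np.sqrt(160**2-a*a-b*b); return G+[a*np.cos(Y)-b*np.sin(Y),a*np.sin(Y)+b*np.cos(Y),z]
def solve(uv,cam="scene"):
    r=least_squares(lambda q:proj(CAM[cam],knobpos(*q))-uv,[0,0]); return r.x
def detect(px,n=None):
    g=px.max(2); m=(g<45).astype(np.uint8)
    guess=[proj(CAM["scene"],knobpos(a,b)) for a in(-44,0,44) for b in(-32,32)]
    x0,y0=(np.min(guess,0)-6).astype(int);x1,y1=(np.max(guess,0)+8).astype(int)
    sub=m[y0-12:y1+12,x0-12:x1+12]
    sub=cv2.morphologyEx(sub,cv2.MORPH_OPEN,cv2.getStructuringElement(cv2.MORPH_ELLIPSE,(9,9)))
    k,l,st,c=cv2.connectedComponentsWithStats(sub)
    return [(c[i]+[x0-12,y0-12],st[i][2:]) for i in range(1,k)]
if __name__=="__main__":
    import sys
    for f in sys.argv[1:]:
        for c,st in detect(cv2.imread(f)): print(f,c,st,solve(c))
E
cat >> look.py <<'E'
from knob import detect,solve
S=env.grab_frame("scene")["pixels"]
for c,st in detect(S): print(c,st,"fwd,left",solve(c))
E
sed -i 's#^cv2.imwrite(f"pics/{n}w#cv2.imwrite(f"pics/{n}w#' look.py
python3 knob.py pics/scene0.png; python3 look.py c2
python3 -c "
from knob import *
print(solve((261.25,180.1)))"
```

```text
pics/scene0.png [258.22142857 181.84285714] [ 15  13 140] [-42.13095762  27.15553444]
6.85 mill fwd,left,z -64.0647675926761 33.401782160694616 216.18937046088638 [179.4188381    1.19974329  13.98186367] [-2.4602064  -1.02633118  1.42462675]
[260.52352941 180.32352941] [ 14  16 170] fwd,left [-36.77904472  32.1716455 ]
[-35.02865107  32.72553359]
```

The knob is now at about 36 mm back of neutral with the fingertip centre at -64, so the offset is about 28. Neutral means the tip at about -28. I push on and stop short to check.

Call:
servo_tool(
  plan=[
    [[0,0,0],[3,0,0],0],
    [[0,0,0],[3,0,0],0],
    [[0,0,0],[3,0,0],0],
    [[0,0,0],[3,0,0],0],
    [[0,0,0],[3,0,0],0],
    [[0,0,0],[3,0,0],0],
    [[0,0,0],[3,0,0],0],
    [[0,0,0],[3,0,0],0],
    [[0,0,0],[3,0,0],0],
    [[0,0,0],[0,0,0],0],
  ],
)

```text
time_s: 8.3
ee_pos: [506.1, 48.7, 216.4]
ee_rot: [179.5, 1.3, 14.0]
force: [-2.7, 0.1, 2.6]
gripper_width: 0.6
```

```bash
python3 look.py d
```

```text
8.3 mill fwd,left,z -36.10085720444902 33.942795685385356 216.3922076892351 [179.47309381   1.28757152  13.9747663 ] [-2.69936122  0.09734367  2.61087409]
[272.1011236  179.66292135] [ 15  17 178] fwd,left [-8.48530255 31.48518585]
```

View pics/d.png

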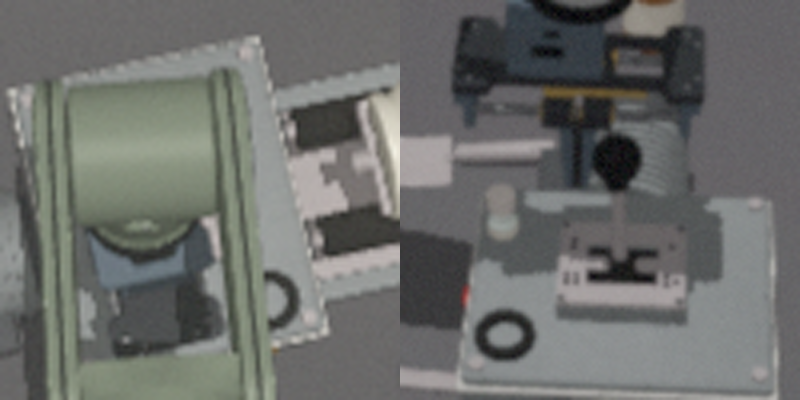

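Call:
servo_tool(
  plan=[
    [[0,0,0],[2,0,0],0],
    [[0,0,0],[2,0,0],0],
    [[0,0,0],[2,0,0],0],
    [[0,0,0],[2,0,0],0],
    [[0,0,0],[0,0,0],0],
    [[0,0,0],[0,0,0],0],
    [[0,0,0],[-6,0,0],0],
    [[0,0,0],[-6,0,0],0],
    [[0,0,0],[-6,0,0],0],
    [[0,0,0],[0,0,0],0],
  ],
)

```text
time_s: 9.75
ee_pos: [496.9, 46.1, 216.2]
ee_rot: [179.4, 1.1, 14.0]
force: [-0.0, 0.1, 0.1]
gripper_width: 0.6
```

```bash
python3 look.py e
```

```text
9.75 mill fwd,left,z -45.70565164062331 33.69351489538836 216.1823917948111 [179.44665247   1.08763233  13.96634581] [-0.03014248  0.07661628  0.13710357]
[275.61538462 179.37820513] [ 14  14 156] fwd,left [2.43199390e-02 3.28921997e+01]
```

View pics/e.png

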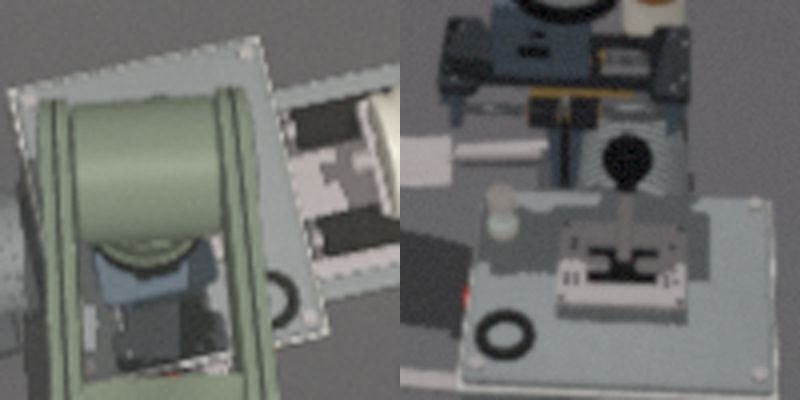

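The knob now reads (0.0 fwd, 32.9 left), so it's in neutral on the left, and the tool is clear. Next I go round to its left side.

Call:
servo_tool(
  plan=[
    [[0,0,0],[-5,-5,0],0],
    [[0,0,0],[0,-15,0],0],
    [[0,0,0],[0,-15,0],0],
    [[0,0,0],[0,-15,0],0],
    [[0,0,0],[5,-6,0],0],
    [[0,0,0],[12,0,0],0],
    [[0,0,0],[12,0,0],0],
    [[0,0,0],[12,0,0],0],
    [[0,0,0],[8,0,0],0],
    [[0,0,0],[0,0,0],0],
  ],
)

```text
time_s: 11.2
ee_pos: [530.1, 116.4, 214.2]
ee_rot: [179.4, 1.0, 14.0]
force: [-0.4, -0.8, 0.4]
gripper_width: 0.4
```

```bash
python3 look.py f
```

```text
11.2 mill fwd,left,z 3.281461582816463 94.01834359725831 214.20788738311498 [179.44915107   1.04664024  13.99988241] [-0.44031937 -0.76280921  0.41478164]
[275.47752809 179.75842697] [ 14  17 178] fwd,left [-0.26138013 31.25472753]
```

View pics/f.png

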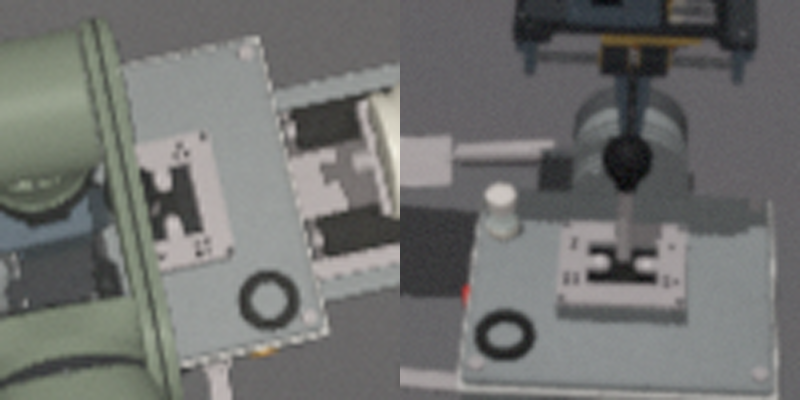

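View pics/fw.png

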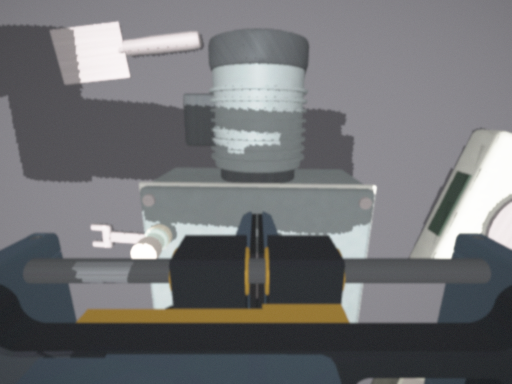

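The tool is left of the knob; the lever hasn't moved. I go right, gently.

Call:
servo_tool(
  plan=[
    [[0,0,0],[-3,5,-2],0],
    [[0,0,0],[0,6,0],0],
    [[0,0,0],[0,6,0],0],
    [[0,0,0],[0,3,0],0],
    [[0,0,0],[0,3,0],0],
    [[0,0,0],[0,3,0],0],
    [[0,0,0],[0,3,0],0],
    [[0,0,0],[0,3,0],0],
    [[0,0,0],[0,3,0],0],
    [[0,0,0],[0,3,0],0],
  ],
)

```text
time_s: 12.65
ee_pos: [535.1, 79.2, 219.2]
ee_rot: [179.8, 0.8, 14.0]
force: [-0.9, 3.3, 2.9]
gripper_width: 0.7
```

```bash
python3 look.py g
```

```text
12.65 mill fwd,left,z -0.6678488786390682 56.74569388488846 219.2297826516617 [179.79581851   0.83775555  14.01887401] [-0.92092446  3.33013767  2.93132167]
[275.56701031 185.69072165] [12 11 97] fwd,left [0.66851985 8.59093331]
```

View pics/g.png

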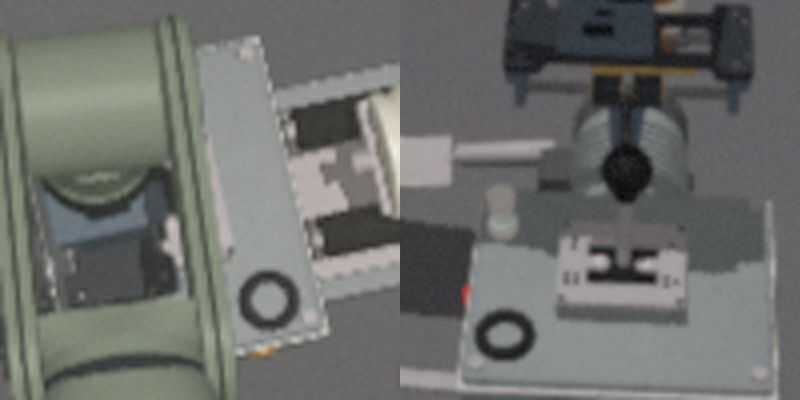

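The lever is crossing at fwd about 0.7; the blob's left reading is poor because it is cut by shadow. I continue right.

Call:
servo_tool(
  plan=[
    [[0,0,0],[0,3,1],0],
    [[0,0,0],[0,3,1],0],
    [[0,0,0],[0,3,1],0],
    [[0,0,0],[0,3,0],0],
    [[0,0,0],[0,3,0],0],
    [[0,0,0],[0,3,0],0],
    [[0,0,0],[0,3,0],0],
    [[0,0,0],[0,3,0],0],
    [[0,0,0],[0,3,0],0],
    [[0,0,0],[0,3,0],0],
  ],
)

```text
time_s: 14.1
ee_pos: [543.1, 47.8, 215.8]
ee_rot: [179.7, 0.8, 14.0]
force: [0.1, 3.1, 3.1]
gripper_width: 0.3
```

```bash
python3 look.py i
```

```text
14.1 mill fwd,left,z -0.44990296942334973 24.27460355285535 215.8388097760699 [179.73202227   0.83794887  14.01941729] [0.05878652 3.12179592 3.06054837]
[275.01010101 195.35353535] [13 10 99] fwd,left [  0.37196425 -21.75196567]
```

View pics/i.png

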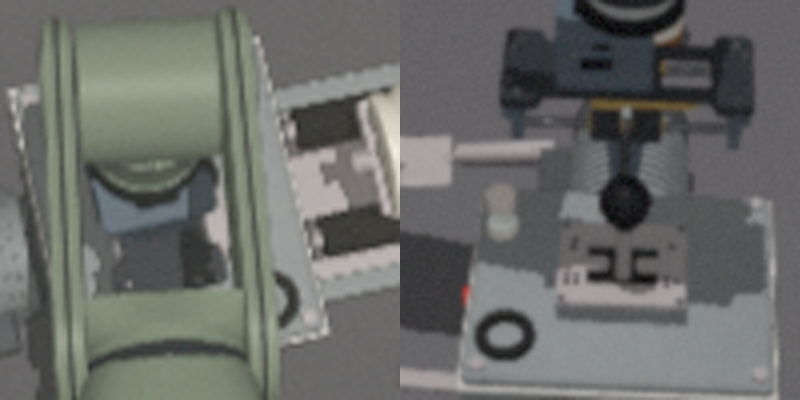

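Call:
servo_tool(
  plan=[
    [[0,0,0],[0,3,1],0],
    [[0,0,0],[0,3,0],0],
    [[0,0,0],[0,3,0],0],
    [[0,0,0],[0,3,0],0],
    [[0,0,0],[0,3,0],0],
    [[0,0,0],[0,2,0],0],
    [[0,0,0],[0,2,0],0],
    [[0,0,0],[0,2,0],0],
    [[0,0,0],[0,2,0],0],
    [[0,0,0],[0,0,0],0],
  ],
)

```text
time_s: 15.55
ee_pos: [546.7, 32.1, 214.4]
ee_rot: [-179.3, 0.9, 14.0]
force: [0.1, 1.8, 0.6]
gripper_width: 0.3
```

```bash
python3 look.py j
```

```text
15.55 mill fwd,left,z -0.7041891425398736 8.168901386220902 214.37717350116245 [-179.26456884    0.9168491    13.98510026] [0.13572075 1.76016234 0.58542457]
[247.5        162.52631579] [10  5 38] fwd,left [-63.62211858 100.84647337]
[275.23134328 200.04477612] [ 15  13 134] fwd,left [  1.3485228  -34.53822257]
```

View pics/j.png

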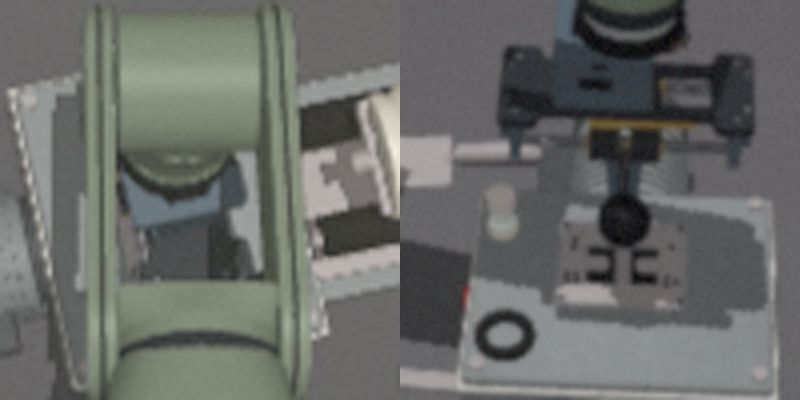

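Travel came up short (16 of 23 mm), so the lever is probably near the right stop. A few more pushes will confirm it.

Call:
servo_tool(
  plan=[
    [[0,0,0],[0,3,0],0],
    [[0,0,0],[0,3,0],0],
    [[0,0,0],[0,3,0],0],
    [[0,0,0],[0,3,0],0],
    [[0,0,0],[0,3,0],0],
    [[0,0,0],[0,3,0],0],
    [[0,0,0],[0,3,0],0],
    [[0,0,0],[0,3,0],0],
    [[0,0,0],[0,3,0],0],
    [[0,0,0],[0,3,0],0],
  ],
)

```text
time_s: 17.0
ee_pos: [546.5, 32.7, 215.6]
ee_rot: [-175.5, 0.9, 13.9]
force: [-1.8, 12.2, 3.0]
gripper_width: 0.6
```

```bash
python3 look.py k
```

```text
17.0 mill fwd,left,z -0.6937122963803753 8.808446427678728 215.61438370074572 [-175.47636522    0.91091542   13.884785  ] [-1.84327606 12.15290689  3.04600756]
[274.66666667 198.30601093] [ 15  17 183] fwd,left [ -0.14191188 -29.96003278]
```

View pics/k.png

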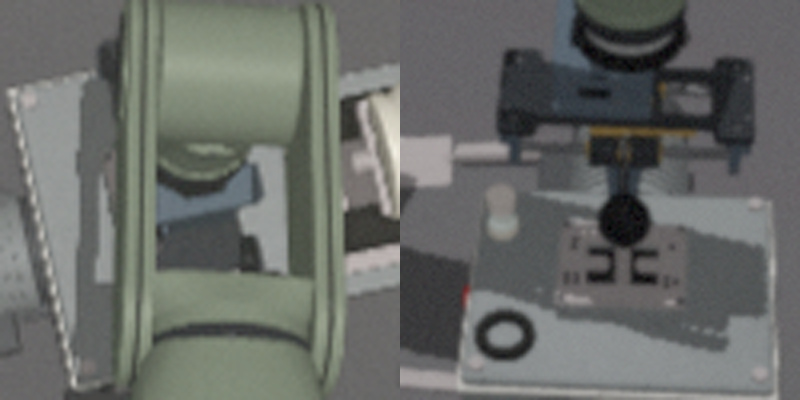

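The right stop is reached: 12 N with no further motion, and the knob is at about (0, -30..-32). I back off to the left, straighten the tool and come round behind the knob.

Call:
servo_tool(
  plan=[
    [[0,0,0],[0,-8,0],0],
    [[-2,0,0],[0,-8,0],0],
    [[-2.5,0,0],[-8,-3,0],0],
    [[0,0,0],[-15,0,0],0],
    [[0,0,0],[-15,0,0],0],
    [[0,0,0],[-15,0,0],0],
    [[0,0,0],[-5,10,0],0],
    [[0,0,0],[0,15,0],0],
    [[0,0,0],[0,12,0],0],
    [[0,0,0],[0,5,0],0],
  ],
)

```text
time_s: 18.45
ee_pos: [493.3, -13.6, 217.7]
ee_rot: [179.3, 1.1, 13.8]
force: [-0.1, 0.3, 0.0]
gripper_width: 0.2
```

```bash
python3 look.py l
```

```text
18.45 mill fwd,left,z -63.44706163691984 -23.402127580084354 217.7085119768211 [179.28246828   1.05948555  13.75393119] [-0.13010096  0.30213316  0.01635547]
[252. 183.] [ 9  9 57] fwd,left [-57.46678752  27.57002895]
[274.5 198.5] [ 14  16 172] fwd,left [ -0.51366655 -30.49741219]
```

View pics/l.png

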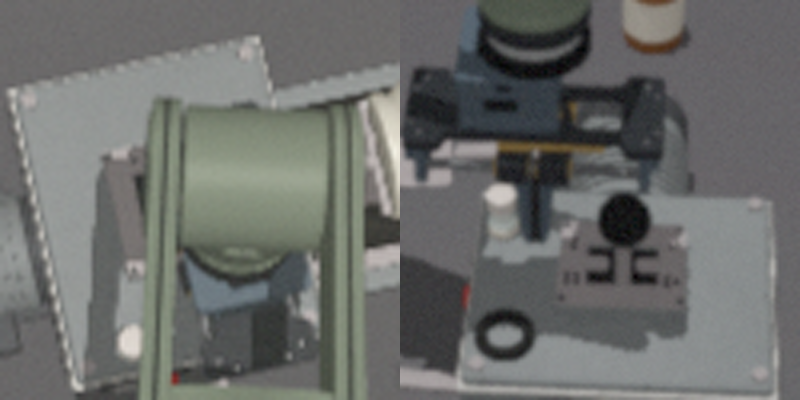

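The knob stayed at (-0.5, -30.5), neutral on the right. I align right and advance.

Call:
servo_tool(
  plan=[
    [[0,0,0],[0,8,2],0],
    [[0,0,0],[8,2,0],0],
    [[0,0,0],[8,0,0],0],
    [[0,0,0],[7,0,0],0],
    [[0,0,0],[3,0,0],0],
    [[0,0,0],[3,0,0],0],
    [[0,0,0],[3,0,0],0],
    [[0,0,0],[3,0,0],0],
    [[0,0,0],[3,0,0],0],
    [[0,0,0],[3,0,0],0],
  ],
)

```text
time_s: 19.9
ee_pos: [536.2, -11.8, 215.2]
ee_rot: [179.3, 1.3, 13.9]
force: [-3.7, -1.2, 3.6]
gripper_width: 0.6
```

```bash
python3 look.py m
```

```text
19.9 mill fwd,left,z -21.342784625828706 -31.93250202415271 215.24387777129365 [179.29823783   1.29238299  13.92339697] [-3.70391401 -1.2331834   3.57649395]
[277.75977654 198.51955307] [ 15  16 179] fwd,left [  7.12863747 -30.13591313]
```

View pics/m.png

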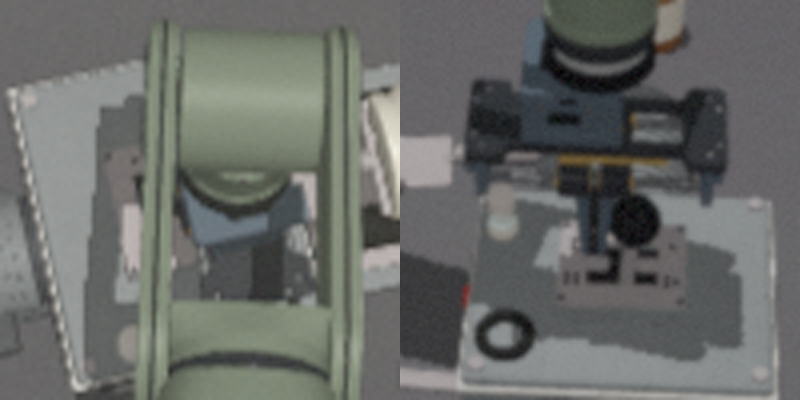

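The knob is at +7 and entering the third slot. I continue forward.

Call:
servo_tool(
  plan=[
    [[0,0,0],[3,0,1],0],
    [[0,0,0],[3,0,0],0],
    [[0,0,0],[3,0,0],0],
    [[0,0,0],[3,0,1],0],
    [[0,0,0],[3,0,0],0],
    [[0,0,0],[3,0,0],0],
    [[0,0,0],[3,0,1],0],
    [[0,0,0],[3,0,0],0],
    [[0,0,0],[3,0,0],0],
    [[0,0,0],[3,0,0],0],
  ],
)

```text
time_s: 21.35
ee_pos: [566.8, -3.9, 210.1]
ee_rot: [179.3, 1.4, 13.9]
force: [-2.7, -0.5, -0.2]
gripper_width: 0.7
```

```bash
python3 look.py n
```

```text
21.35 mill fwd,left,z 10.291540157360854 -31.609274134895468 210.11421809277783 [179.34840575   1.3733365   13.92272183] [-2.65788174 -0.51770047 -0.17600659]
[309.95555556 165.71111111] [ 6 10 45] fwd,left [72.34982635 98.91412591]
[291.31213873 200.02312139] [ 14  15 173] fwd,left [ 39.06779466 -29.30571602]knob.py:5: RuntimeWarning: invalid value encountered in sqrt
  z=np.sqrt(160**2-a*a-b*b); return G+[a*np.cos(Y)-b*np.sin(Y),a*np.sin(Y)+b*np.cos(Y),z]
```

Call:
servo_tool(
  plan=[
    [[0,0,0],[3,0,0],0],
    [[0,0,0],[3,0,0],0],
    [[0,0,0],[3,0,0],0],
    [[0,0,0],[3,0,0],0],
    [[0,0,0],[3,0,0],0],
    [[0,0,0],[3,0,0],0],
    [[0,0,0],[3,0,0],0],
    [[0,0,0],[3,0,0],0],
    [[0,0,0],[3,0,0],0],
    [[0,0,0],[3,0,0],0],
  ],
)

```text
time_s: 22.8
ee_pos: [572.7, -2.3, 209.5]
ee_rot: [179.5, 4.7, 13.9]
force: [-9.9, -3.2, 4.8]
gripper_width: 0.3
```

```bash
python3 look.py o
```

```text
22.8 mill fwd,left,z 16.375431670036676 -31.389066986929347 209.54841926486677 [179.45657826   4.6888193   13.92462839] [-9.94257515 -3.21131279  4.75180573]
[293.57236842 200.77631579] [ 13  16 152] fwd,left [ 44.44976874 -29.99471283]
```

View pics/o.png

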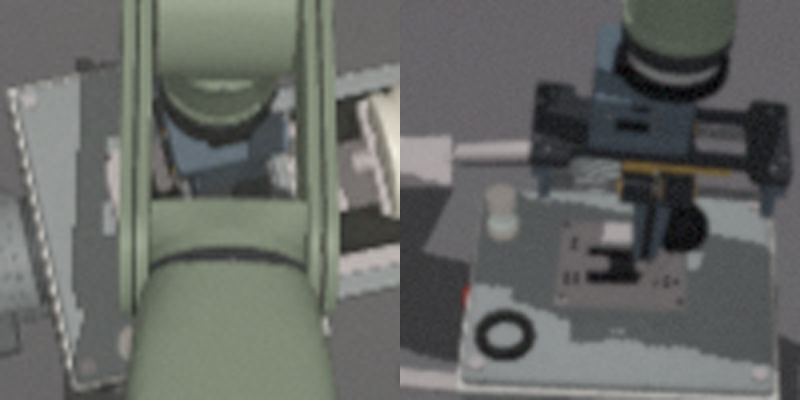

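The lever is home: the knob reads (44.4, -30.0) and stops there at about 10 N. I retreat backwards, then up.

Call:
servo_tool(
  plan=[
    [[0,0,0],[-8,0,0],0],
    [[0,2,0],[-8,0,0],0],
    [[0,2,0],[-10,0,0],0],
    [[0,0,0],[-12,0,0],0],
    [[0,0,0],[-12,0,-10],0],
    [[0,0,0],[-12,0,-25],0],
    [[0,0,0],[-20,0,-30],0],
    [[0,0,0],[-30,-20,-20],0],
    [[0,0,0],[-20,-20,0],0],
    [[0,0,0],[0,0,0],0],
  ],
)

```text
time_s: 24.25
ee_pos: [437.4, 6.2, 304.3]
ee_rot: [179.3, -0.6, 13.9]
force: [-0.6, -0.6, 0.3]
gripper_width: 0.6
```

```bash
python3 look.py p; python3 -c "
import sys;from workcell import env;import cv2
cv2.imwrite('pics/pz.png',env.grab_frame('scene')['pixels'][:,:,::-1])"
```

```text
24.25 mill fwd,left,z -112.94278349700843 9.12244318448264 304.2642164778319 [179.28843867  -0.61070148  13.93249638] [-0.63777584 -0.57219455  0.29015401]
[292.5 200.5] [ 14  14 160] fwd,left [ 41.89874001 -29.90530274]
```

View pics/p.png

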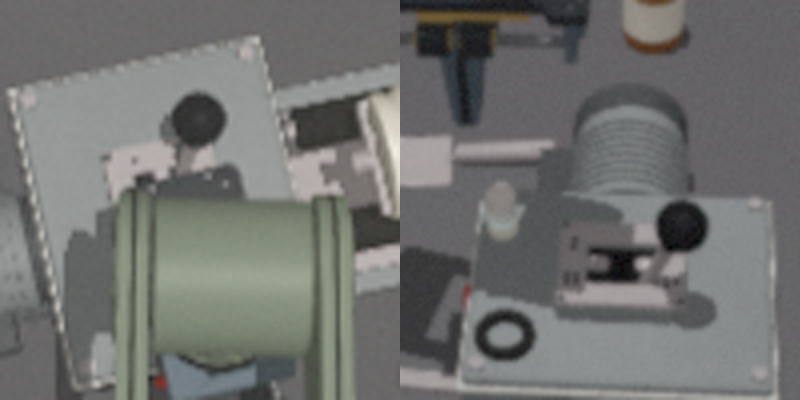

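View pics/pz.png

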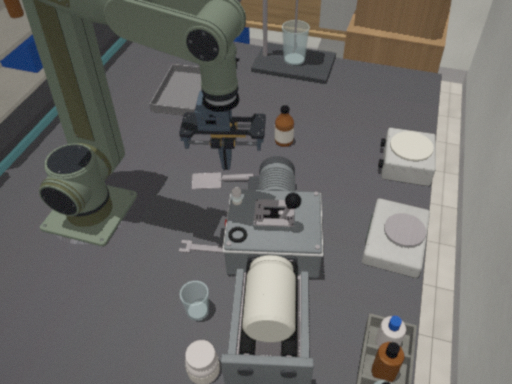

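The scene reading dropped from 44.4 to 41.9 mm after the retreat. I'll cross-check it against both cameras before trusting it.

```bash
python3 - <<'E'
from workcell import env
from knob import *
from scipy.optimize import least_squares
def blob(px,cam,a,b,th):
    u,v=proj(CAM[cam],knobpos(a,b)).round().astype(int)
    h=14; sub=px[v-h:v+h+1,u-h:u+h+1].max(2)
    m=(cv2.resize(sub,None,fx=4,fy=4,interpolation=cv2.INTER_CUBIC)<th).astype(np.uint8)
    m=cv2.morphologyEx(m,cv2.MORPH_CLOSE,np.ones((9,9),np.uint8))
    m=cv2.morphologyEx(m,cv2.MORPH_OPEN,cv2.getStructuringElement(cv2.MORPH_ELLIPSE,(35,35)))
    k,l,st,c=cv2.connectedComponentsWithStats(m)
    if k<2: return None
    i=1+st[1:,4].argmax(); (x,y),r=cv2.minEnclosingCircle(np.argwhere(l==i)[:,::-1].astype(np.float32))
    c=(c[i]+.5)/4-.5+[u-h,v-h]; return c,st[i][2:]/4
old={n:cv2.imread(f"pics/{n}0.png") for n in("top","scene")}
new={n:env.grab_frame(n)["pixels"] for n in("top","scene")}
for th in(50,65,80):
  for nm,im,a,b in(("old",old,-44,32),("new",new,44,-32)):
    for n in("top","scene"):
        r=blob(im[n],n,a,b,th)
        if r: print(th,nm,n,r[0],r[1],"pred",proj(CAM[n],knobpos(a,b)),solve(r[0],n))
E
```

```text
50 old scene [258.16265265 180.87025102] [ 15.   16.5 737. ] pred [257.57929083 180.82014957] [-42.52614282  31.34772186]
50 new scene [292.61080786 200.53138646] [ 14.5   14.75 687.  ] pred [293.36933403 201.48345267] [ 42.16233198 -29.92379789]
65 old top [265.1996968  196.90449283] [ 12.    12.25 453.5 ] pred [265.69382117 198.66104311] [-38.83410991  32.30876019]
65 old scene [258.07087321 180.92651017] [ 16.25  17.5  836.  ] pred [257.57929083 180.82014957] [-42.74091378  31.16914979]
65 new top [279.01704545 164.54329004] [ 12.5   12.25 462.  ] pred [280.2148785  164.90898755] [ 45.82931045 -28.81241945]
65 new scene [292.57826015 200.47895875] [ 15.25  15.25 751.5 ] pred [293.36933403 201.48345267] [ 42.08292591 -29.80264905]
80 old top [265.10527277 196.95610083] [ 12.75  13.   513.25] pred [265.69382117 198.66104311] [-38.91016243  32.60627402]
80 old scene [257.49304682 181.14853385] [ 18.25  18.5  993.25] pred [257.57929083 180.82014957] [-44.12832402  30.63176576]
80 new top [278.97220885 164.59131376] [ 13.    13.25 519.5 ] pred [280.2148785  164.90898755] [ 45.70513802 -28.64479825]
80 new scene [292.61793039 200.41532007] [ 15.5  16.  804.5] pred [293.36933403 201.48345267] [ 42.17388847 -29.60844776]
```

Both cameras give the same shortfall in both directions: about 85 of 88 mm fore-aft and 61 of 64 mm sideways. That is a common scale error, not a short throw. The knob also stopped under about 10 N at the expected position. The vial, ring, spanner, scoop and other bystanders look unmoved, and the tool is clear, so I'm handing in.

```bash
python3 -c "
from workcell import env
print(env.job_done(), env.state()['time_s'])"
```

```text
the job is handed in; nothing more can be done
the job is handed in; nothing more can be done
```

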